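# Line up the railway turntable and hold the loupe in focus over the rail gap

## Task

Using its upright wooden peg, turn the model turntable's bridge so that the end with the brass tongue faces the spur track and the rails line up, then let go of it. Next pick up the loupe by its handle and hold it level, with the lens centred over the gap between bridge and spur rails and at the height shown by the pointer of the focus gauge, touching nothing but the gripper. Finish while still holding it there, and leave the pointer, engine, signal box and bench where they are.

Things in the scene. Friction and masses are not known exactly. Their poses are not given: they have to be found in the camera images.
- bridge (a joint): angle of the turntable bridge about its vertical pivot, rad, counter-clockwise from above positive; 0 = the brass-tongue end points along the spur, rails in line. Starts at 0.6 to 1.4, turns from -0.6 to 1.9 with light friction (0.05 N m), stays put. Plank 200 x 50 mm with steel rails 32 mm apart (tops 20 mm up) in a round pit 250 mm across, rim 16 mm high; brass tongue 30 x 10 mm at one end
- pivot (a point): the bridge's vertical turning axis at rail-top height, 20 mm above the work surface. Fixed to the pit: x axis points from the pivot along the spur track, z up; it does not turn with the bridge
- crank_peg (a point): the upright round wooden peg (16 mm thick, from 16 to 64 mm above the work surface; this point on its axis, 45 mm up) by which the bridge is turned. It stands on a bracket beside the rails at the end away from the tongue, 83 mm from the pivot: at bridge angle 0 it is 70 mm behind the pivot (away from the spur) and 45 mm to the left looking along the spur
- rail_gap (a point): the inspection point: middle of the gap between the bridge rails and spur rails, at rail-top height (20 mm above the work surface), 104 mm from the pivot. The spur is a straight track on a bed 60 mm wide that leaves the pit here and ends after about 100 mm at a fixed brass buffer stop. x axis points away from the pivot along the spur, z up
- focus_mark (a point): tip of the flat brass pointer of the focus gauge, at its mid thickness. The gauge is a steel post 7 mm thick, 118 mm high, beside the pit to the right of the spur; the pointer's collar slides on it, held by friction. The tip is 59 mm to the right of the rail gap; its height (70 to 110 mm above the work surface) is where the middle of the lens must be held
- loupe_handle (a point): centre of the loupe's wooden handle at its balance point, half-way up (12 mm above its underside), where to grip it. The handle is a straight bar 16 mm wide, 24 mm high, reaching 70 mm back and 40 mm forward of this point; the loupe lies flat on the work surface. x axis along the handle towards the lens, z up. The loupe weighs about 80 g
- loupe_lens (a point): centre of the loupe's lens, mid thickness: a steel ring 54 mm outside diameter and 10 mm thick round a clear glass; 70 mm ahead of the handle point along the handle and 7 mm lower, 5 mm above the loupe's underside
- engine: black die-cast steam engine, 155 mm long, 60 mm wide, 84 mm high, a bystander; origin under its centre
- signal_box: small signal box, 70 x 90 mm, 120 mm high with a pitched roof, a bystander; origin under its centre
- bench: cream ceramic model station bench, 28 x 70 mm, 41 mm high, a bystander; origin under its centre

How it is judged:
On the way:
1. the bridge stands in line with the spur, tongue end towards it, and has been let go (value of joint bridge between -0.06 and 0.06 rad and contact force between the fingers and pit below 0.1 N), for 0.2 s.
At the end, for the whole second after the job is handed in: The bridge is within 0.06 rad of the spur's line; the gripper holds the loupe still, its lens centre within 10 mm of the rail gap seen from above, within 6 mm of the pointer's height and tilted less than 0.1 rad; the loupe touches neither the turntable, the track nor the gauge (value of joint bridge between -0.06 and 0.06 rad and horizontal distance between loupe_lens and rail_gap below 0.01 m and z of loupe_lens in the frame of focus_mark between -0.006 and 0.006 m and angle between loupe_lens's own z axis and vertical below 0.1 rad and linear speed of loupe below 0.02 m/s and contact force between the fingers and loupe above 0.5 N and contact force between loupe and pit below 0.05 N); the arm keeps its last pose, push and grip.
It fails at once if the gauge pointer is shifted (distance of focus_mark from where it was at the start of the episode above 0.004 m).
It fails at once if a bystander is disturbed (distance of any of engine, signal_box, bench from where it was at the start of the episode above 0.015 m).
It also fails if it takes over 58 s, if anything falls off the work surface, if the arm or the gripper's body presses on something with over 40 N, if the wrist force passes 120 N, or if a joint passes its speed limit or range.

## Robot

A 7-joint arm with a two-finger parallel gripper is mounted at the origin on the work surface. World frame = base frame: x ahead of the robot, y to its left, z up, the work surface at z = 0. Lengths are in m, angles in rad, forces in N, time in s.
With the tool pointing down it reaches from about 0.4 to 0.85 m from the base axis. Payload 10.4 kg.
Tool frame: the origin (TCP) lies at the very end of the fingers, on their centre line; the grasp point (between the pads) lies 19 mm behind it; y points along the fingers, x is the direction in which the jaws open and shut, and the axes are right-handed (so a half turn about y gives the same grasp; the last joint's range is limited). The gripper opens to 87 mm and grips with 3 to 60 N. Pads are 19 mm wide; open, the fingers measure 117 mm over their backs; the gripper's body (75 mm by 190 mm) begins 51 mm behind the grasp point.
Start: joints at [1.133, 0.332, -0.065, 1.46, 0.022, 1.35, -0.088], TCP at [0.252, -0.572, 0.19] pointing down, gripper open.
Joint ranges: [-2.6, 2.6], [-0.5, 2.12], [-1.47, 1.34], [0.16, 2.42], [-1.27, 4.41], [0.06, 2.06], [-2.6, 2.6]. Speed limits (rad/s): [2.22, 2.22, 2.79, 2.79, 3.14, 3.14, 3.14].

## Interface

Orientations are given as a unit quaternion [x, y, z, w].
In Python, from bench import readout, vision, r gives the robot as it stands.
- The arm moves only by the tool arm_command, never from a script. Its argument "targets" is a list that holds one entry, the list of rows, each a list of 6 numbers: the shift along the tool's x, y, z in m, then the turn, a rotation vector about the tool's x, y, z in degrees. A call has 1 to 12 rows; each row shifts and turns the commanded pose from where the row before left it, along the tool's axes as they then stand; what a row does not reach is not made up. A row lasts 1/12 s, in which the tool goes at most 41.7 mm and 7.16 degrees, less where a joint would pass 70% of its speed; a pose out of reach is approached as far as the arm can. A call is refused whole if a number of a shift passes 0.0417 or a number of a turn 7.16, either way. A call with a gripper value outside its range is refused whole. "hand" is the opening, from 0 (shut) to 1 (fully open), set as the call begins (left out, the last holds). The fingers move at their own pace and stop on an object; "grip_force" is the grip in N (left out, the last holds). Time passes only in rows, so rows that do not move let the fingers close. It gives the time, the measured TCP pose, the force and the opening at its end, in the units of the state.
- readout.read_state(): the state, without advancing time (a new reading comes with each control period).
- vision.camera(name): name is "scene" or "top" or "wrist"; returns a dict with "pixels" (384x512x3 uint8, blue, green, red), "fovy" (degrees; the focal length in pixels is half the picture's height over the tangent of half this angle, whatever the lens; pixels are square), "cx", "cy" (the principal point, pixels), "D" ([k1, k2, p1, p2, k3] as OpenCV has them; the pictures are not rectified), "R" (3x3) and "t" (3): a world point X has camera coordinates R X + t; the wrist camera has in their place "mount" (4x4, takes a point from camera to tool coordinates, whose origin is the TCP and whose axes are the tool frame's). Camera axes: x right, y down, z forward; pixel columns grow to the right and rows downward; lengths in m; the calibration is good to about 2 mm. A picture is of the moment at which its call begins: read the wrist's pose just before it. There is no depth.
- r.close_job(): hands the job in, once; it reports no verdict.
The state is a dict: "time": time; "joint_positions": joint angles; "joint_vel": joint speeds; "joint_torque": joint torques, N m; "ee_pos": TCP position; "eef_rot": TCP orientation; "ft_force": force on the tool from outside, world axes, zero at the start; "torque": the same for the moment, N m; "width": finger opening in m.
Only numpy, scipy, OpenCV 4.12 (cv2) and the standard library are available. Lean on these libraries where they do the work, as an engineer would, in place of code of your own. Each camera call takes 0.05 s, during which the arm holds its last target.

## Working session

There is one attempt and no reset: what is moved stays moved. The work goes in short steps, Python scripts to look and compute and a tool call to move; the robot and the scene stay as the last step left them, time stands still between calls to the robot, and variables do not carry over. Pictures are saved under pics/ and viewed, and the job is handed in when it is done.

Besides the shell and the picture viewer there is one more tool, called after "Request:" as name(argument=value, ...), one argument or row to a line, values as JSON. arm_command: Moves the arm, as the interface text tells. Its arguments: {"type":"object","properties":{"targets":{"type":"array","items":{"type":"array","items":{"type":"array","items":{"type":"number"}}}},"hand":{"type":"number"},"grip_force":{"type":"number"}},"required":["targets"]}

```bash
ls; mkdir -p pics
python3 - <<'E'
from bench import readout, vision, r
import cv2
s=readout.read_state(); print(s)
for n in ("scene","top","wrist"):
    c=vision.camera(n); cv2.imwrite(f"pics/{n}0.png",c["pixels"])
    print(n,{k:v for k,v in c.items() if k!="pixels"})
E
```

```text
pics
{'time': 0.0, 'joint_positions': array([ 1.13338659,  0.33288908, -0.06468967,  1.46094924,  0.02160636,
        1.34990818, -0.08851277]), 'joint_vel': array([ 1.52133985e-04, -1.33923524e-03, -6.64757767e-04, -5.32568400e-04,
        3.47853900e-04,  6.84320135e-05,  9.57783407e-04]), 'joint_torque': array([-1.21139314e-03, -6.23262835e+01,  2.35983945e-02, -3.89901423e+01,
       -6.14860025e-02,  3.97894881e-02,  1.92923376e-04]), 'ee_pos': array([ 0.25169082, -0.57159822,  0.18963943]), 'eef_rot': array([-0.59198641,  0.38676983, -0.38587747,  0.59250297]), 'ft_force': array([ 0.27770221,  0.71725325, -0.25102321]), 'torque': array([ 0.01394698, -0.00276115, -0.03046528]), 'width': 0.08693130337648204}
scene {'fovy': 44.24031956784119, 'cx': 258.8616383544326, 'cy': 189.86191729887156, 'D': array([-0.17125614,  0.        ,  0.        ,  0.        ,  0.        ]), 'R': array([[ 0.50876762,  0.86086104, -0.00858954],
       [ 0.60665121, -0.36557359, -0.70592511],
       [-0.61084353,  0.35394099, -0.70823439]]), 't': array([-0.28371443, -0.29449649,  1.61760081])}
top {'fovy
[... 169 characters left out ...]
309007, -0.9997264 , -0.00373909],
       [-0.99888329, -0.02291607, -0.04131627],
       [ 0.04121928,  0.00468891, -0.99913912]]), 't': array([-0.00119411,  0.55004622,  1.09667684])}
wrist {'fovy': 71.30737039033413, 'cx': 257.5388605062303, 'cy': 194.61957909525793, 'D': array([-0.02101378,  0.        ,  0.        ,  0.        ,  0.        ]), 'mount': array([[ 9.99999820e-01, -2.02649365e-04,  5.64587420e-04,
         7.15605085e-04],
       [-5.98984433e-04, -2.86658003e-01,  9.58032792e-01,
        -1.95023978e-01],
       [-3.23012341e-05, -9.58032958e-01, -2.86658073e-01,
         7.91454601e-02],
       [ 0.00000000e+00,  0.00000000e+00,  0.00000000e+00,
         1.00000000e+00]])}
```

View pics/scene0.png

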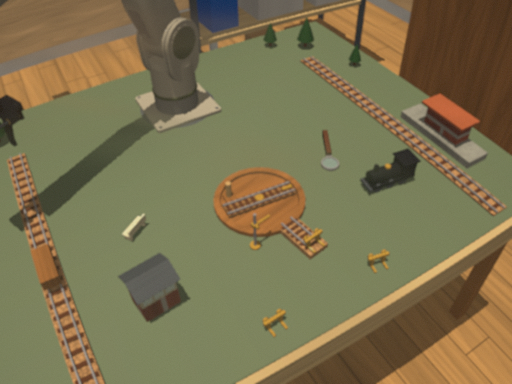

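View pics/top0.png

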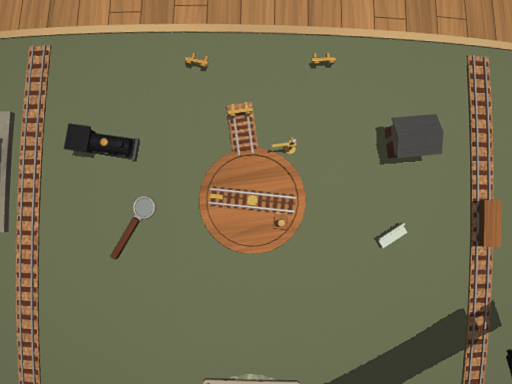

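View pics/wrist0.png

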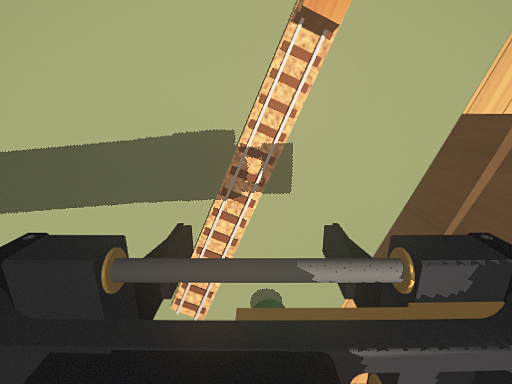

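The top view shows the pit centre at about (252,201), the tongue at (216,197), the peg at (282,223), the spur heading up to (240,110), the gauge at (285,147), and the loupe lens at (144,208) with its handle down to (115,256). I'll zoom in for accurate pixels.

```bash
cat > h.py <<'E'
import numpy as np, cv2
from scipy.spatial.transform import Rotation as Ro
from bench import readout, vision, r
def K(c):
    f=384/2/np.tan(np.radians(c["fovy"])/2); return np.array([[f,0,c["cx"]],[0,f,c["cy"]],[0,0,1.]])
def pose(c,s=None):
    if "R" in c: return c["R"],c["t"]
    T=np.eye(4);T[:3,:3]=Ro.from_quat(s["eef_rot"]).as_matrix();T[:3,3]=s["ee_pos"]
    M=np.linalg.inv(T@c["mount"]);return M[:3,:3],M[:3,3]
def ray(c,uv,s=None):
    R,t=pose(c,s); p=cv2.undistortPoints(np.array([[uv]],float),K(c),c["D"])[0,0]
    d=R.T@np.array([p[0],p[1],1.]); return -R.T@t, d/np.linalg.norm(d)
def atz(c,uv,z,s=None):
    o,d=ray(c,uv,s); return o+d*(z-o[2])/d[2]
def tri(rays):
    A=np.zeros((3,3));b=np.zeros(3)
    for o,d in rays:
        P=np.eye(3)-np.outer(d,d);A+=P;b+=P@o
    X=np.linalg.solve(A,b); return X,[np.linalg.norm((np.eye(3)-np.outer(d,d))@(X-o)) for o,d in rays]
def proj(c,X,s=None):
    R,t=pose(c,s); return cv2.projectPoints(np.array([X],float),cv2.Rodrigues(R)[0],t,K(c),c["D"])[0][0,0]
def crop(c,u0,v0,w,h,k,name):
    im=c["pixels"][v0:v0+h,u0:u0+w]; im=cv2.resize(im,None,fx=k,fy=k,interpolation=cv2.INTER_CUBIC)
    for u in range((u0+9)//10*10,u0+w,10):
        cv2.line(im,(int((u-u0+.5)*k),0),(int((u-u0+.5)*k),6 if u%50 else 14),(0,0,255),1)
        if u%20==0: cv2.putText(im,str(u),(int((u-u0+.5)*k)-10,24),0,.35,(0,255,255),1)
    for v in range((v0+9)//10*10,v0+h,10):
        cv2.line(im,(0,int((v-v0+.5)*k)),(6,int((v-v0+.5)*k)),(0,0,255),1)
        if v%20==0: cv2.putText(im,str(v),(8,int((v-v0+.5)*k)+4),0,.35,(0,255,255),1)
    cv2.imwrite(f"pics/{name}.png",im)
def delta(s,pos,quat=None):
    R=Ro.from_quat(s["eef_rot"]); d=R.inv().apply(np.array(pos)-s["ee_pos"])
    rv=np.degrees((R.inv()*Ro.from_quat(quat)).as_rotvec()) if quat is not None else np.zeros(3)
    return d.round(4),rv.round(2)
E
python3 - <<'E'
from h import *
c=vision.camera("top"); crop(c,195,90,120,170,3.5,"t1"); crop(c,95,185,70,80,7,"t2")
c=vision.camera("scene"); crop(c,205,155,130,105,6,"s1"); crop(c,305,120,60,60,9,"s2")
E
```

```text
(no output)
```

View pics/t1.png

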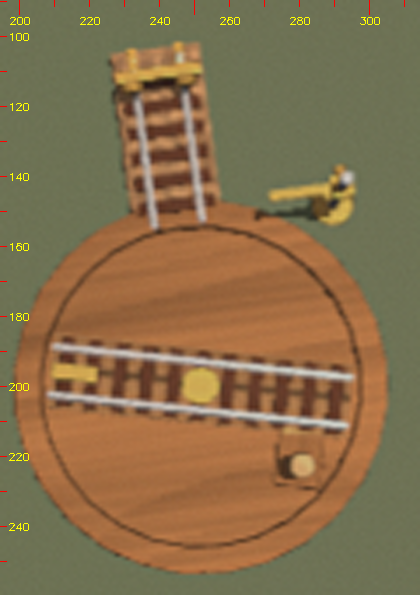

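View pics/t2.png

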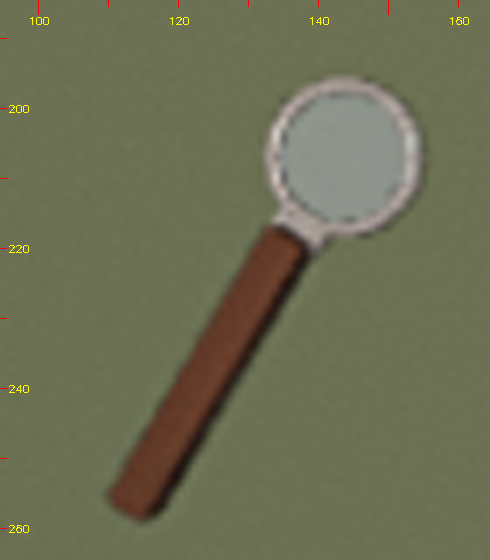

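View pics/s1.png

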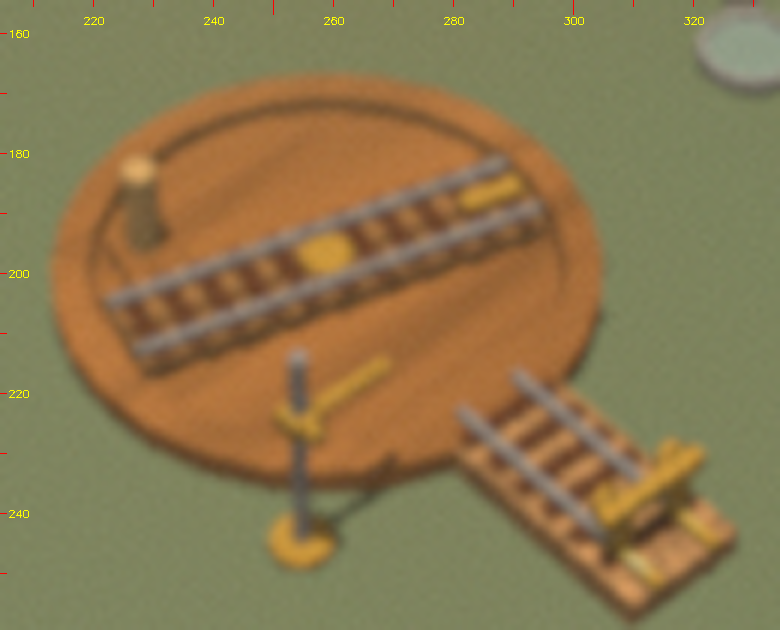

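View pics/s2.png

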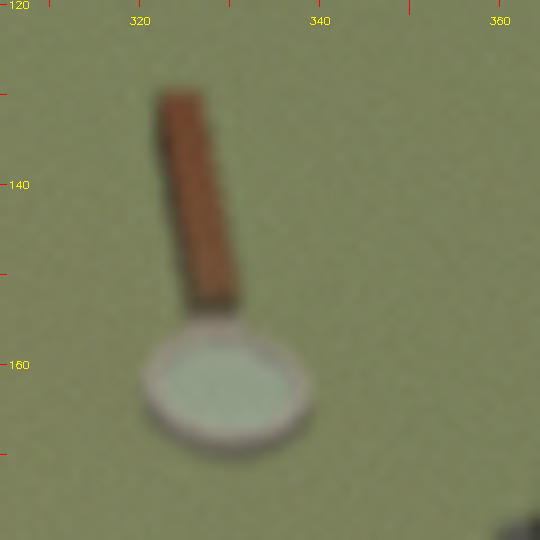

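Run:
```python
from h import *
T=vision.camera("top");S=vision.camera("scene")
P=dict(pivotcap=((251.9,199.2),(259,196.7)),pegtop=((280.8,222.4),(227.5,182.8)),tip=((271.6,145.2),(269.3,214.8)),railL=((238.5,154.4),(290.5,217)),railR=((252.5,152.6),(281.5,223)),lens=((143.5,206.8),(329.8,162.4)),tail=((113.4,256.8),(324.6,130.2)),front=((135.9,217.6),(328.4,152.5)))
for k,(a,b) in P.items():
    X,e=tri([ray(T,a),ray(S,b)]); print(k,X.round(4),np.round(e,4))
print()
A=lambda uv,z:atz(T,uv,z)
pv=A((251.9,199.2),.021); pg=A((280.8,222.4),.064)
rl,rr,fl,fr=[A(x,.02) for x in ((238.5,154.4),(252.5,152.6),(233.9,117.5),(247.6,116.6))]
near=(rl+rr)/2;far=(fl+fr)/2;d=far-near;
print("pivot",pv,"peg",pg,"dist",np.linalg.norm((pg-pv)[:2]));print("spur yaw",np.degrees(np.arctan2(d[1],d[0])),"near",near, np.linalg.norm((near-pv)[:2]),"dir from pivot",np.degrees(np.arctan2(*(near-pv)[1::-1])), 'gauge',np.linalg.norm((rl-rr)[:2]))
to=A((216,196.2),.02); print("tongue",to,np.degrees(np.arctan2(*(to-pv)[1::-1])),"peg ang",np.degrees(np.arctan2(*(pg-pv)[1::-1])))
l=A((143.5,206.8),.005);a=A((113.4,256.8),.024);b=A((135.9,217.6),.024);h=b-a
print("lens",l,"tail",a,"front",b,"len",np.linalg.norm(h),"yaw",np.degrees(np.arctan2(h[1],h[0])),np.degrees(np.arctan2(*(l-a)[1::-1])),np.linalg.norm((l-a)[:2]))
s=readout.read_state();print(Ro.from_quat(s["eef_rot"]).as_matrix().round(3))
```

```text
pivotcap [0.5437 0.0092 0.0191] [0.0002 0.0002]
pegtop [ 0.4919 -0.0566  0.0614] [0.0005 0.0005]
tip [ 0.6613 -0.0312  0.0817] [0.0002 0.0002]
railL [0.6475 0.0428 0.0173] [0.0002 0.0002]
railR [0.6527 0.0109 0.0177] [0.0005 0.0005]
lens [0.5204 0.2652 0.0075] [0.0001 0.0001]
tail [0.4011 0.332  0.021 ] [0.0006 0.0006]
front [0.4941 0.2789 0.0207] [0.0006 0.0006]

pivot [0.54370981 0.00937069 0.021     ] peg [ 0.49215894 -0.05601212  0.064     ] dist 0.08326105288854484
spur yaw 8.7418931270434 near [0.64971223 0.02669734 0.02      ] 0.10740915069926546 dir from pivot 9.2832002898038 gauge 0.03282607769489895
tongue [0.54878154 0.09265458 0.02      ] 86.51516637956044 peg ang -128.2539006557084
lens [0.52032011 0.26568354 0.005     ] tail [0.40106671 0.33054022 0.024     ] front [0.49442633 0.27862484 0.024     ] len 0.10682334082471698 yaw -29.077544926621115 -28.539823984594054 0.13574889767543544
[[ 0.403 -0.     0.915]
 [-0.915  0.     0.403]
 [-0.    -1.    -0.   ]]
```

Request:
arm_command(
  targets=[
    [[-0.025, 0, 0.0285, 0, 0, 0], [-0.025, 0, 0.0285, 0, 0, 0], [-0.025, 0, 0.0285, 0, 0, 0], [-0.025, 0, 0.0285, 0, 0, 0], [-0.025, 0, 0.0285, 0, 0, 0], [-0.025, 0, 0.0285, 0, 0, 0], [-0.025, 0, 0.0285, 0, 0, 0], [-0.025, 0, 0.0285, 0, 0, 0], [-0.025, 0, 0.0285, 0, 0, 0], [-0.025, 0, 0.0285, 0, 0, 0], [-0.025, 0, 0.0285, 0, 0, 0], [-0.025, 0, 0.0285, 0, 0, 0]],
  ],
  hand=1,
  grip_force=10,
)

```text
time: 1.35
ee_pos: [0.4444, -0.1579, 0.1907]
eef_rot: [0.592, -0.386, 0.387, -0.592]
ft_force: [1.1, 0.5, 0.5]
width: 0.087
```

Request:
arm_command(
  targets=[
    [[-0.025, 0, 0.0285, 0, 0, 0], [-0.025, 0, 0.0285, 0, 0, 0], [-0.025, 0.0, 0.0285, 0, 0, 0], [0, 0.03, 0, 0, 0, 0], [0, 0.03, 0, 0, 0, 0], [0, 0, 0, 0, 0, 0]],
  ],
)

```text
time: 1.85
ee_pos: [0.489, -0.0558, 0.1257]
eef_rot: [0.594, -0.388, 0.384, -0.591]
ft_force: [-0.9, -1.0, -1.0]
width: 0.0872
```

Run:
```python
from h import *
s=readout.read_state();c=vision.camera("wrist");cv2.imwrite("pics/w1.png",c["pixels"])
print(s["ee_pos"],proj(c,(.492,-.0563,.064),s),proj(c,(.5437,.0093,.021),s),proj(c,(.6613,-.0312,.0817),s))
print(delta(s,(.492,-.0563,.03)))
```

```text
[ 0.48895791 -0.05583884  0.1257075 ] [258.56864092 194.00192117] [222.29000642 116.74588525] [318.12646739  -5.24816786]
(array([0.002 , 0.0957, 0.0032]), array([0., 0., 0.]))
```

View pics/w1.png

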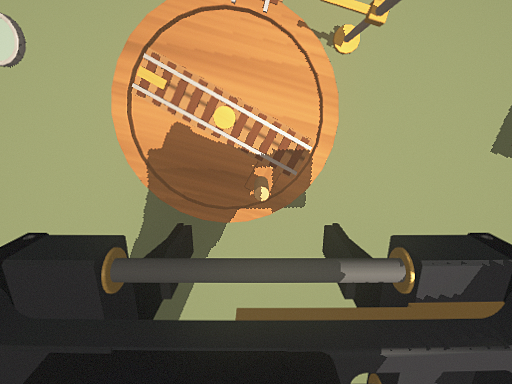

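The peg top is at (263,194), against a predicted (259,194), so it is between the jaws. Descending and gripping.

Request:
arm_command(
  targets=[
    [[0.003, 0.032, 0.002, 0, 0, 0], [0, 0.032, 0.001, 0, 0, 0], [0, 0.031, 0, 0, 0, 0], [0, 0, 0, 0, 0, 0]],
  ],
)

```text
time: 2.23
ee_pos: [0.4933, -0.0586, 0.0323]
eef_rot: [0.593, -0.389, 0.385, -0.591]
ft_force: [-1.3, 0.3, 0.2]
width: 0.0871
```

Request:
arm_command(
  targets=[
    [[0, 0, 0, 0, 0, 0], [0, 0, 0, 0, 0, 0], [0, 0, 0, 0, 0, 0], [0, 0, 0, 0, 0, 0], [0, 0, 0, 0, 0, 0], [0, 0, 0, 0, 0, 0]],
  ],
  hand=0,
  grip_force=10,
)

```text
time: 2.73
ee_pos: [0.4965, -0.0582, 0.0363]
eef_rot: [-0.592, 0.386, -0.387, 0.592]
ft_force: [-0.2, -0.1, -0.7]
width: 0.0547
```

Run:
```python
from h import *
s=readout.read_state();print(s["time"],s["ee_pos"],s["width"],s["ft_force"])
c=vision.camera("top");crop(c,195,90,120,170,3.5,"t3")
p=np.array([.5437,.0093]);e=s["ee_pos"][:2]
R=Ro.from_quat(s["eef_rot"])
rad=.0832
a1=np.radians(9+147.26)
a0=np.arctan2(*(e-p)[::-1])%(2*np.pi);print(np.degrees(a0),np.linalg.norm(e-p))
N=12
pts=[p+rad*np.array([np.cos(a),np.sin(a)]) for a in np.linspace(a0,a1,N+1)]
prev=e
for q in pts[1:]:
    print(R.inv().apply([*(q-prev),0]).round(4)); prev=q
```

```text
2.7333 [ 0.4964888  -0.05824483  0.03633341] 0.05469901058896523 [-0.19836085 -0.13859891 -0.66976694]
235.04795407576518 0.08240874367118138
[-0.008  -0.     -0.0052]
[-0.0089 -0.     -0.0035]
[-0.0092 -0.     -0.0024]
[-0.0094 -0.     -0.0014]
[-0.0095 -0.     -0.0003]
[-0.0095 -0.      0.0008]
[-0.0093 -0.      0.0019]
[-0.0091 -0.      0.0029]
[-0.0087 -0.      0.004 ]
[-0.0082 -0.      0.0049]
[-0.0075 -0.      0.0058]
[-0.0068 -0.      0.0066]
```

View pics/t3.png

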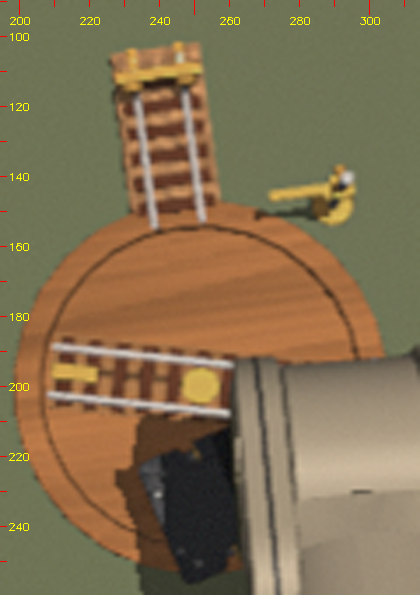

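Request:
arm_command(
  targets=[
    [[0, 0, 0, 0, 0, 0], [0, 0, 0, 0, 0, 0], [0, 0, 0, 0, 0, 0], [0, 0, 0, 0, 0, 0], [0, 0, 0, 0, 0, 0], [0, 0, 0, 0, 0, 0], [0, 0, 0, 0, 0, 0], [0, 0, 0, 0, 0, 0]],
  ],
)

```text
time: 3.45
ee_pos: [0.496, -0.0581, 0.0354]
eef_rot: [0.592, -0.386, 0.386, -0.592]
ft_force: [-0.6, 0.3, 0.7]
width: 0.0024
```

Run:
```python
from h import *
for i in range(3):
    s=readout.read_state();print(s["time"],s["ee_pos"],s["width"],s["ft_force"])
    vision.camera("top")
```

```text
3.45 [ 0.49598826 -0.05808552  0.03543892] 0.0023922643313979332 [-0.56742032  0.30493311  0.71897438]
3.5 [ 0.49598034 -0.05807714  0.03544327] 0.001337859348414535 [ 0.14210733 -0.47592397 -0.05519226]
3.55 [ 0.4959875  -0.05806592  0.03544779] 0.0006529536470438338 [ 0.23549103  0.72910446 -0.62491676]
```

The jaws shut on nothing. I'll take a look.

Run:
```python
from h import *
s=readout.read_state();c=vision.camera("wrist");cv2.imwrite("pics/w2.png",c["pixels"])
T=s["ee_pos"]; R=Ro.from_quat(s["eef_rot"])
print(proj(c,(.492,-.0563,.064),s),"tcp",proj(c,T,s),"pivot",proj(c,(.5437,.0093,.021),s))
c=vision.camera("scene");crop(c,195,130,140,105,5.5,"s3")
```

```text
[251.65015328 239.78613618] tcp [256.47849309 220.06090369] pivot [200.63807022 126.12108916]
```

View pics/w2.png

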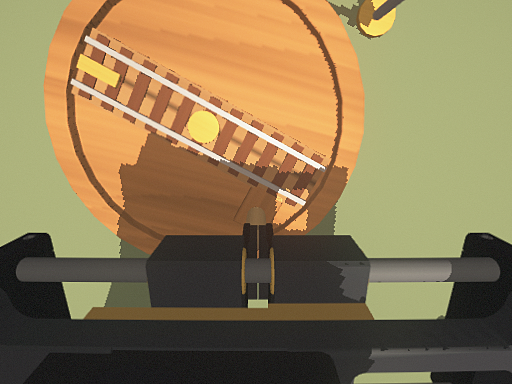

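View pics/s3.png

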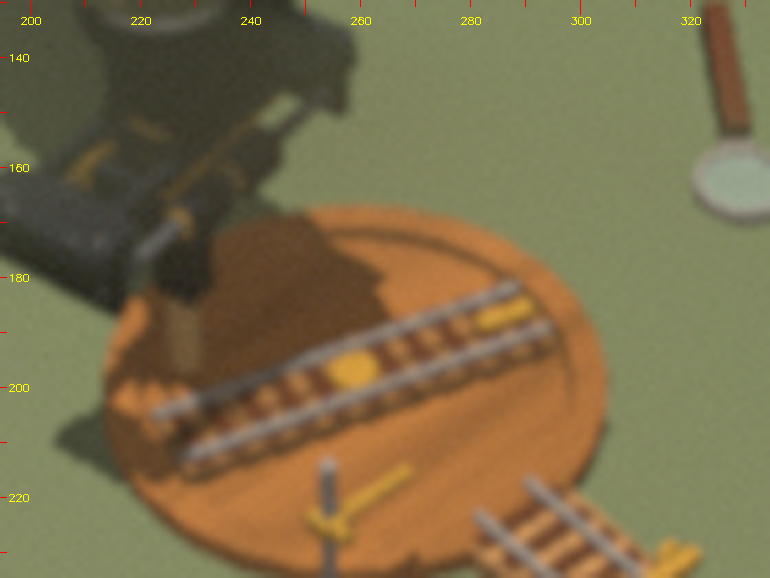

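Run:
```python
from h import *
c=vision.camera("wrist");crop(c,190,160,140,150,4,"w2c")
s=readout.read_state()
for z in (.016,.064): print(z,proj(c,(.492,-.0563,z),s))
```

```text
0.016 [252.76208388 214.6936257 ]
0.064 [251.61548034 239.82781009]
```

View pics/w2c.png

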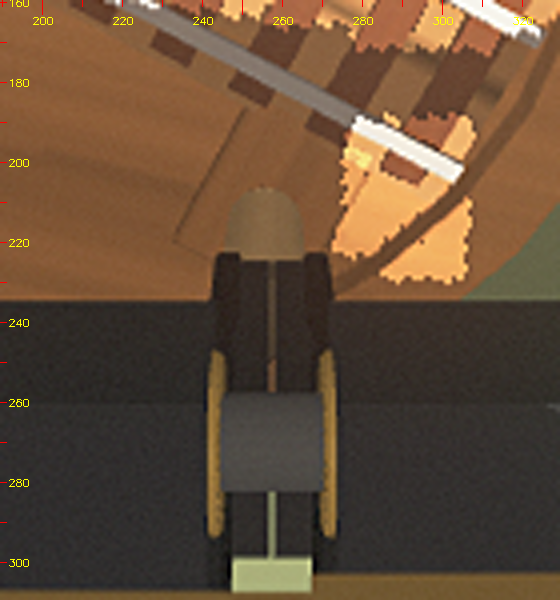

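Run:
```python
from h import *
s=readout.read_state();c=vision.camera("scene");crop(c,200,140,80,75,9,"s4")
print(s["ee_pos"],s["width"],s["time"])
print("tcp",proj(c,s["ee_pos"]))
for z in (.016,.064): print(z,proj(c,(.492,-.0563,z)))
w=vision.camera("wrist")
# where floor-level pixels say: pivot cap & tongue seen in wrist
for uv,z in (((203.5,127),.021),((377,18),.004),((256,207),.016)): print(uv,atz(w,uv,z,s))
```

```text
[ 0.49601966 -0.05807431  0.03547271] 0.00023595190857391278 3.75
tcp [228.48727597 190.83049561]
0.016 [228.75742592 194.73077373]
0.064 [227.78672606 182.086678  ]
(203.5, 127) [0.54402147 0.00707907 0.021     ]
(377, 18) [ 0.66863234 -0.08043579  0.004     ]
(256, 207) [ 0.49949953 -0.0560383   0.016     ]
```

View pics/s4.png

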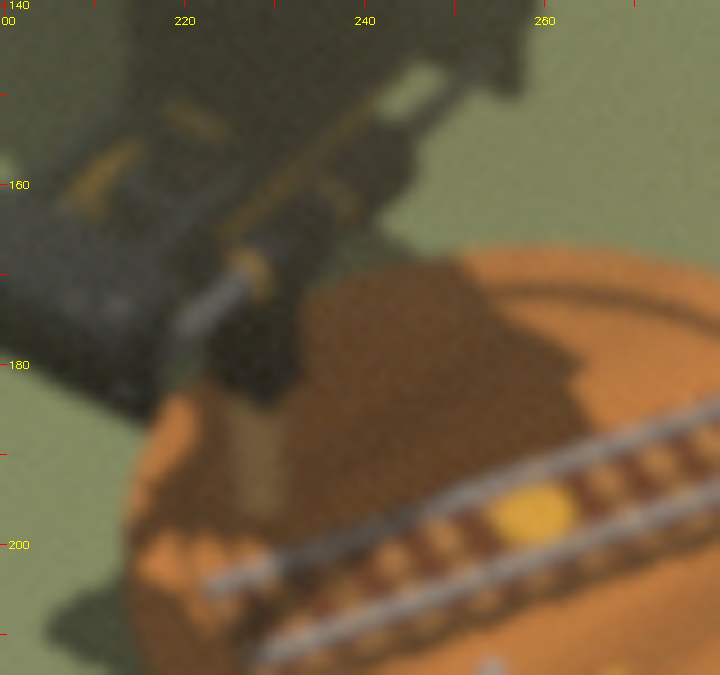

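Run:
```python
from h import *
s=readout.read_state();w=vision.camera("wrist");T=vision.camera("top")
crop(w,60,10,290,200,2.7,"w2d")
A=atz(T,(291,148.9),.004);print("gauge base top",A)
a,b=atz(T,(209.9,188.6),.02),atz(T,(295,197.3),.02);print("rail top",a,b,np.linalg.norm(a-b))
a,b=atz(w,(87,38),.02,s),atz(w,(324,167.5),.02,s);print("rail wrist",a,b,np.linalg.norm(a-b))
```

```text
gauge base top [ 0.66535327 -0.08024091  0.004     ]
rail top [0.56608895 0.10729778 0.02      ] [ 0.55042879 -0.09031186  0.02      ] 0.1982291801701686
rail wrist [0.56845039 0.10483682 0.02      ] [ 0.55318088 -0.09178693  0.02      ] 0.1972157676493635
```

View pics/w2d.png

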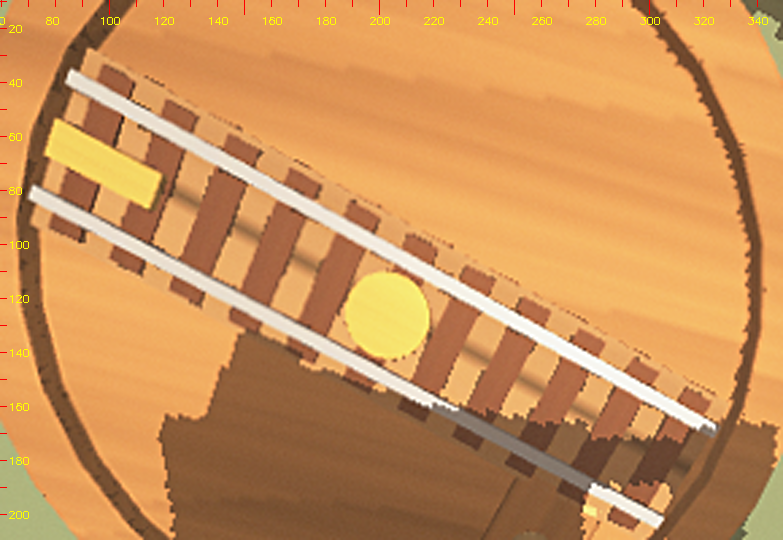

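Run:
```python
from h import *
s=readout.read_state();w=vision.camera("wrist");S=vision.camera("scene")
R=Ro.from_quat(s["eef_rot"])
for x in (0,.015,.0435,.0585):
  for y in (0,-.019,-.03,-.05):
    print(x,y,[proj(w,s["ee_pos"]+R.apply([x,y,z]),s).round(1) for z in (-.0095,0,.0095)],proj(S,s["ee_pos"]+R.apply([x,y,.0095])).round(1))
```

```text
0 0 [array([256.5, 231.2]), array([256.5, 220.1]), array([256.5, 208.6])] [231.3 192.3]
0 -0.019 [array([256.4, 242.1]), array([256.4, 230.1]), array([256.4, 217.7])] [230.9 187.2]
0 -0.03 [array([256.4, 249.4]), array([256.3, 236.8]), array([256.3, 223.8])] [230.7 184.3]
0 -0.05 [array([256.2, 265.1]), array([256.2, 251.3]), array([256.2, 237. ])] [230.3 178.8]
0.015 0 [array([275.4, 231.2]), array([275.6, 220.1]), array([275.9, 208.6])] [227.8 195.6]
0.015 -0.019 [array([277.1, 242.1]), array([277.4, 230.1]), array([277.7, 217.7])] [227.4 190.5]
0.015 -0.03 [array([278.2, 249.4]), array([278.5, 236.8]), array([278.9, 223.8])] [227.2 187.6]
0.015 -0.05 [array([280.6, 265.1]), array([281. , 251.3]), array([281.4, 236.9])] [226.7 182.1]
0.0435 0 [array([311.3, 231.2]), array([312., 220.]), array([312.7, 208.6])] [221.1 201.9]
0.0435 -0.019 [array([316.3, 242.1]), array([317.2, 230. ]), array([318. , 217.7])] [220.6 196.9]
0.0435 -0.03 [array([319.7, 249.4]), array([320.6, 236.8]), array([321.6, 223.7])] [220.3 193.9]
0.0435 -0.05 [array([326.9, 265. ]), array([328.1, 251.2]), array([329.3, 236.9])] [219.8 188.4]
0.0585 0 [array([330.1, 231.1]), array([331.1, 220. ]), array([332. , 208.6])] [217.5 205.3]
0.0585 -0.019 [array([336.9, 242. ]), array([338., 230.]), array([339.2, 217.6])] [217.  200.3]
0.0585 -0.03 [array([341.4, 249.3]), array([342.7, 236.7]), array([344. , 223.7])] [216.7 197.3]
0.0585 -0.05 [array([351.1, 264.9]), array([352.7, 251.1]), array([354.4, 236.8])] [216.1 191.9]
```

Both the wrist and scene views put the real fingertips about 28 mm short of the stated TCP: the tips appear at wrist v≈223, not 209. The reported pose itself agrees with the cameras. So the fingers closed just above the peg top. I'll open, go 34 mm lower, and grip again.

Request:
arm_command(
  targets=[
    [[0, -0.01, 0, 0, 0, 0], [0, 0, -0.003, 0, 0, 0], [0, 0, 0, 0, 0, 0], [0, 0, 0, 0, 0, 0], [0, 0, 0, 0, 0, 0], [0, 0, 0, 0, 0, 0], [0, 0, 0, 0, 0, 0], [0, 0, 0, 0, 0, 0]],
  ],
  hand=0.55,
)

```text
time: 4.72
ee_pos: [0.4932, -0.0592, 0.0453]
eef_rot: [0.592, -0.386, 0.386, -0.592]
ft_force: [0.1, -0.1, 0.1]
width: 0.0442
```

Run:
```python
from h import *
s=readout.read_state();print(s["time"],s["ee_pos"],s["width"],s["ft_force"])
c=vision.camera("wrist");crop(c,180,150,160,150,4,"w3")
```

```text
4.7167 [ 0.49319177 -0.05923797  0.04533786] 0.044185529232096586 [ 0.05862222 -0.06137247  0.10321998]
```

View pics/w3.png

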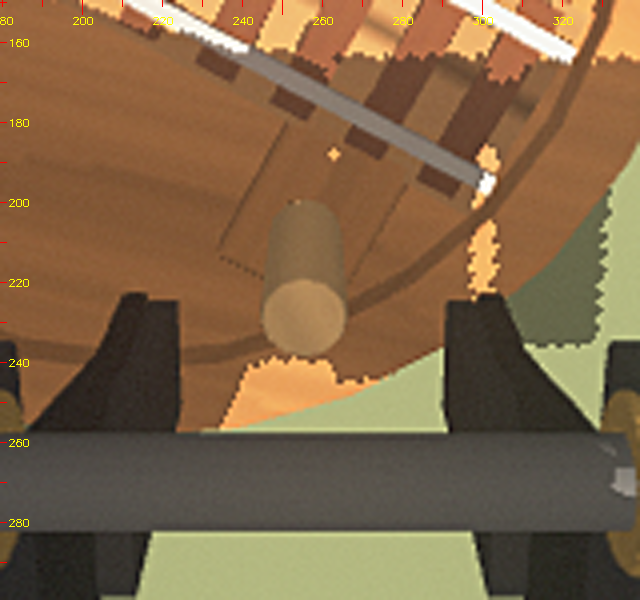

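The peg top is at (255,229), centred between the jaws (about 224 to 291). Descending and closing.

Request:
arm_command(
  targets=[
    [[0, 0.022, 0, 0, 0, 0], [0, 0.021, 0, 0, 0, 0], [0, 0, 0, 0, 0, 0]],
  ],
)

```text
time: 5.02
ee_pos: [0.4907, -0.0591, -0.0007]
eef_rot: [0.593, -0.388, 0.385, -0.592]
ft_force: [-1.7, 0.1, -0.0]
width: 0.0476
```

Request:
arm_command(
  targets=[
    [[0, 0, 0, 0, 0, 0], [0, 0, 0, 0, 0, 0], [0, 0, 0, 0, 0, 0], [0, 0, 0, 0, 0, 0], [0, 0, 0, 0, 0, 0], [0, 0, 0, 0, 0, 0], [0, 0, 0, 0, 0, 0], [0, 0, 0, 0, 0, 0]],
  ],
  hand=0,
  grip_force=10,
)

```text
time: 5.68
ee_pos: [0.4937, -0.0593, 0.0029]
eef_rot: [-0.592, 0.386, -0.387, 0.592]
ft_force: [-1.1, 0.7, 5.4]
width: 0.0154
```

```bash
cat > arc.py <<'E'
from h import *
s=readout.read_state();print(s["time"],s["ee_pos"],s["width"],s["ft_force"])
p=np.array([.5437,.0090]);e=s["ee_pos"][:2]
R=Ro.from_quat(s["eef_rot"])
rad=.0832
a1=np.radians(9+147.26)
a0=np.arctan2(*(e-p)[::-1])%(2*np.pi);print(np.degrees(a0),np.linalg.norm(e-p))
N=12
pts=[p+rad*np.array([np.cos(a),np.sin(a)]) for a in np.linspace(a0,a1,N+1)]
prev=e
for q in pts[1:]:
    print(R.inv().apply([*(q-prev),0]).round(4)); prev=q
E
python3 arc.py
```

```text
5.6833 [ 0.49365761 -0.05926644  0.00292356] 0.015382615262531228 [-1.14629654  0.71306695  5.35586684]
233.75689401443367 0.08464364914111026
[-0.0091 -0.     -0.003 ]
[-0.0088 -0.     -0.0033]
[-0.0091 -0.     -0.0022]
[-0.0093 -0.     -0.0012]
[-0.0094 -0.     -0.0002]
[-0.0093 -0.      0.0009]
[-0.0092 -0.      0.0019]
[-0.0089 -0.      0.003 ]
[-0.0085 -0.      0.0039]
[-0.008  -0.      0.0049]
[-0.0074  0.      0.0057]
[-0.0067  0.      0.0065]
```

Gripped on the peg (width 15.4 mm). Moving along the arc in two halves.

Request:
arm_command(
  targets=[
    [[-0.0045, -0.001, -0.002, 0, 0, 0], [-0.0045, 0, -0.002, 0, 0, 0], [-0.009, 0, -0.003, 0, 0, 0], [-0.009, 0, -0.0022, 0, 0, 0], [-0.0093, 0, -0.0012, 0, 0, 0], [-0.0094, 0, -0.0002, 0, 0, 0], [-0.0093, 0, 0.0009, 0, 0, 0], [0, 0, 0, 0, 0, 0]],
  ],
)

```text
time: 6.35
ee_pos: [0.4609, -0.0103, 0.0033]
eef_rot: [0.593, -0.386, 0.385, -0.593]
ft_force: [-4.8, -0.9, -2.1]
width: 0.0156
```

```bash
sed -i 's/N=12/N=6/' arc.py; python3 arc.py
```

```text
6.35 [ 0.46094974 -0.01034778  0.00326128] 0.015560256018173405 [-4.79560686 -0.86962303 -2.11284153]
193.15987916039836 0.08498200911562373
[-0.0083  0.      0.0039]
[-0.0084  0.      0.0031]
[-0.008   0.      0.0039]
[-0.0075  0.      0.0048]
[-0.007   0.      0.0055]
[-0.0064  0.      0.0063]
```

Request:
arm_command(
  targets=[
    [[-0.0083, 0, 0.0039, 0, 0, 0], [-0.0084, 0, 0.0031, 0, 0, 0], [-0.008, 0, 0.0039, 0, 0, 0], [-0.0075, 0, 0.0048, 0, 0, 0], [-0.007, 0, 0.0055, 0, 0, 0], [-0.0064, 0, 0.0063, 0, 0, 0], [0, 0, 0, 0, 0, 0], [0, 0, 0, 0, 0, 0]],
  ],
)

```text
time: 7.02
ee_pos: [0.4693, 0.0411, 0.0034]
eef_rot: [-0.592, 0.386, -0.386, 0.593]
ft_force: [-1.6, 2.0, -5.4]
width: 0.0154
```

```bash
python3 arc.py|head -3;python3 - <<'E'
from h import *
s=readout.read_state()
c=vision.camera("scene");crop(c,205,155,130,105,6,"s5")
c=vision.camera("top");crop(c,195,90,120,170,3.5,"t5")
c=vision.camera("wrist");cv2.imwrite("pics/w5.png",c["pixels"])
E
```

```text
7.0167 [0.46927225 0.04108965 0.00336495] 0.015425195798655644 [-1.64197825  2.03595366 -5.42908677]
156.67662807241112 0.0810508183836952
[-0.0016  0.     -0.0014]
```

View pics/s5.png

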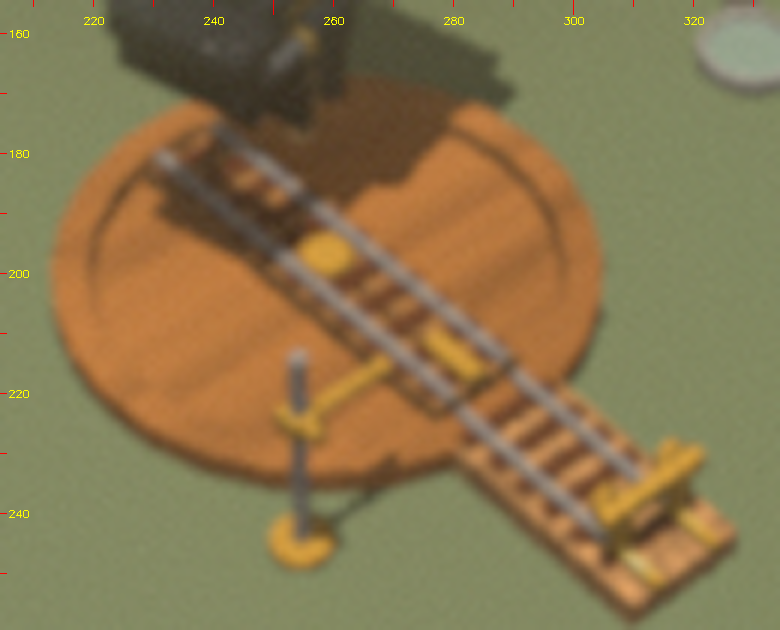

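View pics/t5.png

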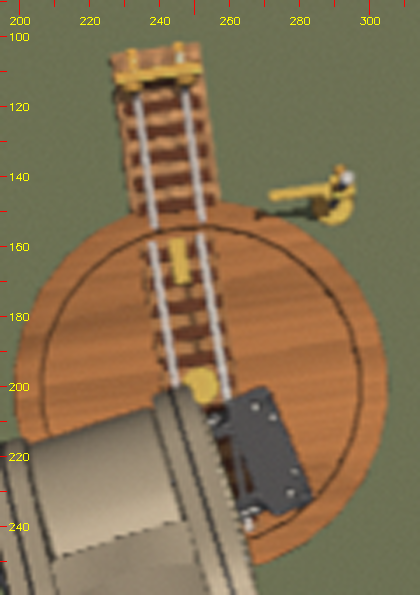

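View pics/w5.png

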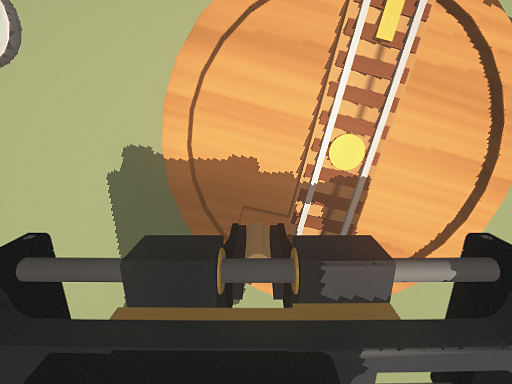

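Run:
```python
from h import *
T=vision.camera("top")
u=lambda x,y:atz(T,(195+x/3.5-.4,90+y/3.5-.4),.02)
for n,a,b in (("bL",(175,387),(151,240)),("bR",(228,398),(202,237)),("sL",(154,227),(138,98)),("sR",(203,221),(186,95)),("tongue",(201,384),(180,260)),("spurmid",(201,384),(178.5,224))):
    d=u(*b)-u(*a);print(n,np.degrees(np.arctan2(d[1],d[0])))
W=vision.camera("wrist");s=readout.read_state()
g=lambda a,b:(atz(W,b,.02,s)-atz(W,a,.02,s))
for a,b in (((301,234),(366,0)),((346,234),(429,0))):
    d=g(a,b);print(np.degrees(np.arctan2(d[1],d[0])))
d=atz(W,(391,20),.02,s)-atz(W,(346.5,152),.021,s);print(np.degrees(np.arctan2(d[1],d[0])))
```

```text
bL 10.635450859732739
bR 10.439900210299742
sL 8.467776636223613
sR 8.9181771570221
tongue 10.92371826221748
spurmid 9.316899528429673
11.858710794200086
10.42914583286766
9.498728279247356
```

The bridge is about 1.6° past the spur line, counter-clockwise. I'll nudge it slightly further.

Request:
arm_command(
  targets=[
    [[-0.0017, 0, 0.0015, 0, 0, 0], [0, 0, 0, 0, 0, 0], [0, 0, 0, 0, 0, 0]],
  ],
)

```text
time: 7.52
ee_pos: [0.4696, 0.0419, 0.0034]
eef_rot: [0.592, -0.386, 0.386, -0.592]
ft_force: [-1.9, 0.9, -5.8]
width: 0.0156
```

Request:
arm_command(
  targets=[
    [[0, 0, 0, 0, 0, 0], [0, 0, 0, 0, 0, 0], [0, 0, 0, 0, 0, 0], [0, 0, 0, 0, 0, 0], [0, 0, 0, 0, 0, 0], [0, 0, 0, 0, 0, 0], [0, -0.03, 0, 0, 0, 0], [0, -0.04, 0, 0, 0, 0], [0, -0.04, 0, 0, 0, 0]],
  ],
  hand=0.6,
)

```text
time: 8.27
ee_pos: [0.4686, 0.0424, 0.1143]
eef_rot: [0.593, -0.387, 0.385, -0.592]
ft_force: [0.8, 0.2, -0.4]
width: 0.0519
```

Run:
```python
from h import *
s=readout.read_state();print(s["time"],s["ee_pos"],s["width"],s["ft_force"])
c=vision.camera("top");crop(c,195,90,120,170,3.5,"t6")
c=vision.camera("wrist");cv2.imwrite("pics/w6.png",c["pixels"])
```

```text
8.2667 [0.46864956 0.04238404 0.1142748 ] 0.051919182592613515 [ 0.7923394   0.21412574 -0.41713534]
```

View pics/t6.png

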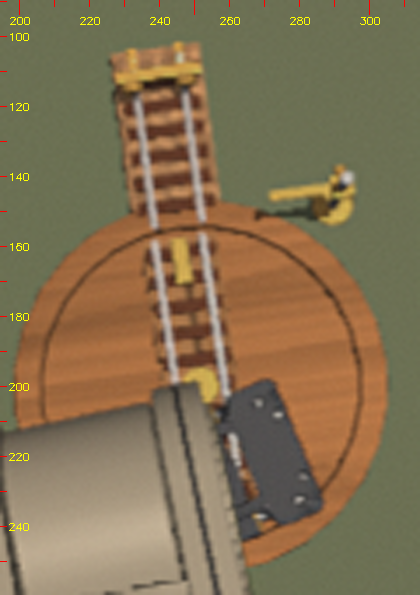

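View pics/w6.png

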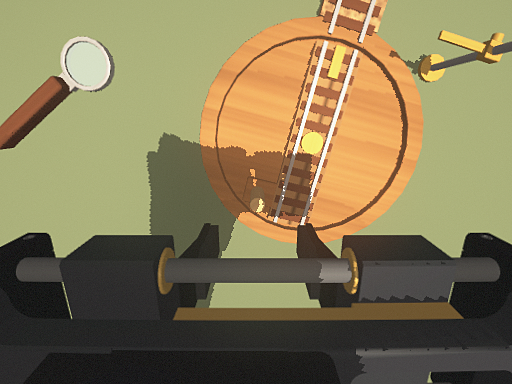

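The bridge looks in line and is released, with the peg top at (257,205) clear of the jaws. Now moving to the loupe, with its lens at wrist (87,63).

Request:
arm_command(
  targets=[
    [[-0.034, 0, 0.0136, 0, 0, 0], [-0.034, 0, 0.0136, 0, 0, 0], [-0.034, 0, 0.0136, 0, 0, 0], [-0.034, 0, 0.0136, 0, 0, 0], [-0.034, 0, 0.0136, 0, 0, 0], [-0.034, 0, 0.0136, 0, 0, 0], [-0.034, 0, 0.0136, 0, 0, 0], [0, 0, 0, 0, -7, 0], [0, 0, 0, 0, -7, 0], [0, 0, 0, 0, -7, 0], [0, 0, 0, 0, -7, 0], [0, 0, 0, 0, -7, 0]],
  ],
  hand=0.6,
)

```text
time: 9.37
ee_pos: [0.4608, 0.2983, 0.1131]
eef_rot: [0.682, -0.188, 0.188, -0.682]
ft_force: [0.1, -0.2, -0.2]
width: 0.0524
```

Request:
arm_command(
  targets=[
    [[0, 0, 0, 0, -7, 0], [0, 0, 0, 0, -7, 0], [0, 0, 0, 0, -7, 0], [0, 0, 0, 0, -7, 0], [0, 0, 0, 0, -7, 0], [0, 0, 0, 0, -7, 0], [0, 0, 0, 0, -7, 0], [0, 0, 0, 0, -7, 0], [0, 0, 0, 0, -7, 0], [0, 0, 0, 0, -7, 0], [0, 0, 0, 0, -7, 0], [0, 0, 0, 0, -7, 0]],
  ],
)

```text
time: 10.37
ee_pos: [0.4609, 0.2982, 0.1132]
eef_rot: [0.633, 0.316, -0.316, -0.632]
ft_force: [-1.0, -0.2, -0.4]
width: 0.0526
```

```bash
cat > lp.py <<'E'
from h import *
import sys
s=readout.read_state();print(s["time"],s["ee_pos"],s["width"],s["ft_force"]);print(s["joint_positions"].round(2))
R=Ro.from_quat(s["eef_rot"]).as_matrix();print(R.round(3));print("jaw yaw",np.degrees(np.arctan2(R[1,0],R[0,0])))
print(delta(s,(.46,.299,s["ee_pos"][2])))
c=vision.camera("wrist");cv2.imwrite(f"pics/{sys.argv[1]}.png",c["pixels"])
print(proj(c,(.5203,.2655,.005),s),proj(c,(.46,.299,.024),s))
E
python3 lp.py w7
```

```text
10.3667 [0.46092163 0.29817207 0.11321477] 0.05257867723584901 [-1.00276229 -0.21581163 -0.43376465]
[ 0.28  0.47 -1.16  1.72  0.45  1.26 -0.06]
[[ 0.6  0.  -0.8]
 [ 0.8 -0.   0.6]
 [-0.  -1.  -0. ]]
jaw yaw 53.10031125752129
(array([ 0.0001, -0.    ,  0.0012]), array([0., 0., 0.]))
[265.35763313 236.46648047] [257.79457461 187.30395722]
```

View pics/w7.png

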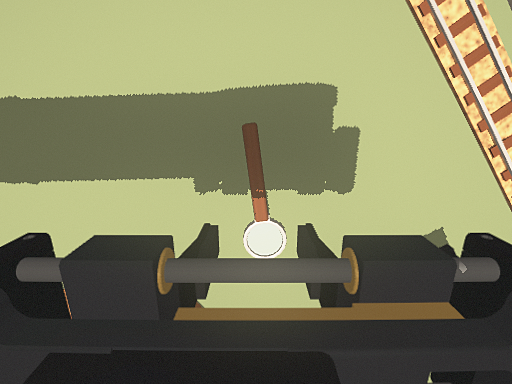

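Request:
arm_command(
  targets=[
    [[0, 0, 0, 0, -4, 0], [0, 0, 0, 0, -4, 0], [0, 0.03, 0, 0, 0, 0], [0, 0.03, 0, 0, 0, 0], [0, 0, 0, 0, 0, 0]],
  ],
)

```text
time: 10.83
ee_pos: [0.4587, 0.2959, 0.0487]
eef_rot: [0.611, 0.354, -0.359, -0.61]
ft_force: [-0.9, -1.6, -1.5]
width: 0.0524
```

```bash
python3 lp.py w8
python3 - <<'E'
from h import *
s=readout.read_state();c=vision.camera("wrist");crop(c,160,70,190,190,3,"w8c")
E
```

```text
10.8333 [0.45869186 0.29593302 0.04867355] 0.052368345263054304 [-0.937751   -1.58152332 -1.53588546]
[ 0.24  0.55 -1.12  1.78  0.54  1.16  0.01]
[[ 0.491 -0.006 -0.871]
 [ 0.871 -0.004  0.491]
 [-0.006 -1.     0.003]]
jaw yaw 60.5963668225261
(array([ 0.0033, -0.    ,  0.0004]), array([0., 0., 0.]))
[261.74753589 265.91053843] [261.81525099 207.76438396]
```

View pics/w8c.png

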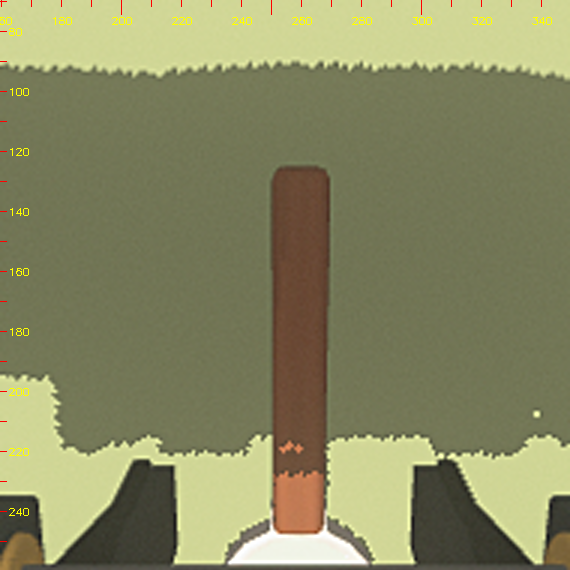

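Run:
```python
from h import *
s=readout.read_state();c=vision.camera("wrist")
R=Ro.from_quat(s["eef_rot"])
for uv,z in (((259.5,125.8),.024),((259.5,247),.024),((261,238),0.01)):
    X=atz(c,uv,z,s);print(X,R.inv().apply(X-s["ee_pos"]))
crop(vision.camera("top"),95,185,70,80,7,"t7")
```

```text
[0.40052766 0.33331833 0.024     ] [0.00133916 0.02949656 0.06925872]
[0.49596451 0.27999016 0.024     ] [ 0.00156377  0.0293582  -0.04006655]
[0.49460572 0.28251628 0.01      ] [ 0.00311766  0.04335943 -0.03766268]
```

The tail is 69 mm behind and the front 40 mm ahead of the TCP, so I'm exactly over the balance point. Descending and gripping.

Request:
arm_command(
  targets=[
    [[0.0015, 0.025, 0, 0, 0, 0], [0, 0.025, 0, 0, 0, 0], [0, 0.016, 0, 0, 0, 0], [0, 0.006, 0, 0, 0, 0], [0, 0, 0, 0, 0, 0], [0, 0, 0, 0, 0, 0]],
  ],
)

```text
time: 11.53
ee_pos: [0.462, 0.3002, -0.0175]
eef_rot: [-0.61, -0.358, 0.357, 0.61]
ft_force: [0.8, 1.3, 0.7]
width: 0.0519
```

```bash
python3 lp.py w9
```

```text
11.5333 [ 0.46203439  0.3002336  -0.01746517] 0.051942118936425086 [0.78120017 1.34259587 0.70983105]
[ 0.18  0.64 -1.05  1.82  0.63  1.06 -0.05]
[[ 0.488  0.001 -0.873]
 [ 0.873  0.001  0.488]
 [ 0.001 -1.    -0.   ]]
jaw yaw 60.76680403387956
(array([-0.0021, -0.    ,  0.0012]), array([0., 0., 0.]))
[255.48933616 310.66611395] [254.6941669  241.38280653]
```

View pics/w9.png

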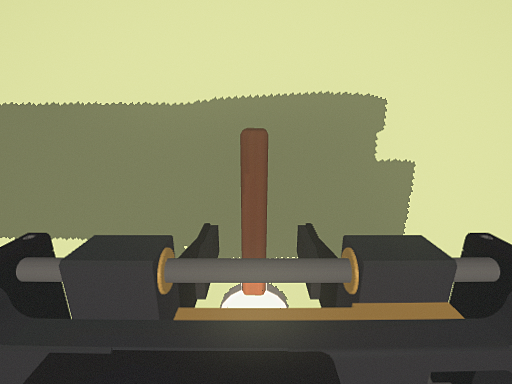

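Request:
arm_command(
  targets=[
    [[-0.002, 0.005, 0, 0, 0, 0], [0, 0, 0, 0, 0, 0], [0, 0, 0, 0, 0, 0], [0, 0, 0, 0, 0, 0], [0, 0, 0, 0, 0, 0], [0, 0, 0, 0, 0, 0], [0, 0, 0, 0, 0, 0], [0, 0, 0, 0, 0, 0], [0, 0, 0, 0, 0, 0], [0, 0, 0, 0, 0, 0]],
  ],
  hand=0,
  grip_force=30,
)

```text
time: 12.42
ee_pos: [0.4607, 0.2979, -0.0235]
eef_rot: [0.61, 0.358, -0.358, -0.61]
ft_force: [-0.5, 0.2, 2.2]
width: 0.0157
```

```bash
python3 lp.py w10
```

```text
12.4167 [ 0.46070925  0.29794555 -0.02346287] 0.015698271328732947 [-0.45137667  0.16320955  2.15145796]
[ 0.18  0.64 -1.04  1.83  0.64  1.05 -0.06]
[[ 0.488  0.    -0.873]
 [ 0.873  0.     0.488]
 [ 0.    -1.    -0.   ]]
jaw yaw 60.76635976548519
(array([ 0.0006, -0.    ,  0.0011]), array([0., 0., 0.]))
[258.90217172 316.25561573] [258.85926922 245.88580816]
```

View pics/w10.png

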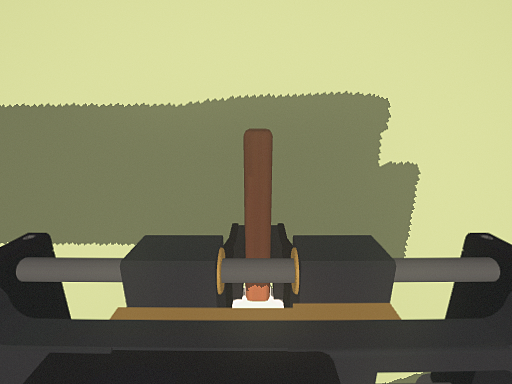

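Gripped (15.7 mm). Lifting straight up, then moving to above the gap.

Request:
arm_command(
  targets=[
    [[0, -0.015, 0, 0, 0, 0], [0, -0.03, 0, 0, 0, 0], [0, -0.035, 0, 0, 0, 0], [0, -0.03, 0, 0, 0, 0], [0, 0, 0, 0, 0, 0]],
  ],
)

```text
time: 12.88
ee_pos: [0.4626, 0.3004, 0.0928]
eef_rot: [-0.61, -0.36, 0.355, 0.61]
ft_force: [0.9, 0.5, -1.3]
width: 0.0157
```

Request:
arm_command(
  targets=[
    [[-0.0185, 0, -0.0284, 0, 0, 0], [-0.0185, 0, -0.0284, 0, 0, 0], [-0.0185, 0, -0.0284, 0, 0, 0], [-0.0185, 0, -0.0284, 0, 0, 0], [-0.0185, 0, -0.0284, 0, 0, 0], [-0.0185, 0, -0.0284, 0, 0, 0], [-0.0185, 0, -0.0284, 0, 0, 0], [-0.0185, 0, -0.0284, 0, 0, 0], [0, 0, 0, 0, 0, 0], [0, 0, 0, 0, 0, 0]],
  ],
)

```text
time: 13.72
ee_pos: [0.5871, 0.0554, 0.0864]
eef_rot: [-0.611, -0.356, 0.357, 0.611]
ft_force: [-0.8, 1.4, -1.3]
width: 0.0154
```

```bash
python3 lp.py w11
python3 - <<'E'
from h import *
crop(vision.camera("top"),195,90,120,170,3.5,"t8");crop(vision.camera("scene"),205,135,130,105,6,"s8")
E
```

```text
13.7167 [0.5871257  0.05543751 0.08640142] 0.015447021352564969 [-0.78374728  1.36488565 -1.25270748]
[ 0.66  0.58 -1.09  1.64  0.54  1.26  0.51]
[[ 0.492 -0.001 -0.871]
 [ 0.871  0.     0.492]
 [-0.    -1.     0.   ]]
jaw yaw 60.52586383426516
(array([1.495e-01, 1.000e-04, 2.305e-01]), array([0., 0., 0.]))
[421.66509024  20.66898986] [448.00255146 -85.06434132]
```

View pics/t8.png

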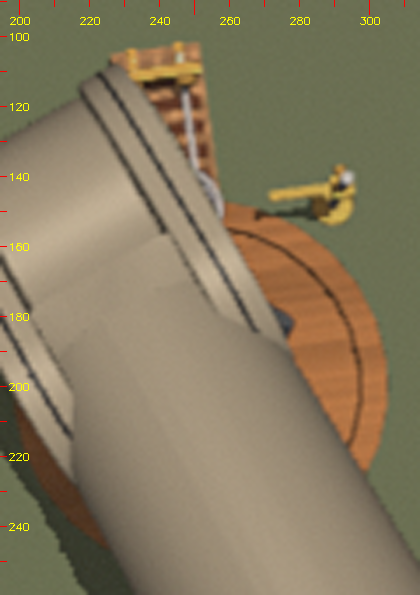

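View pics/s8.png

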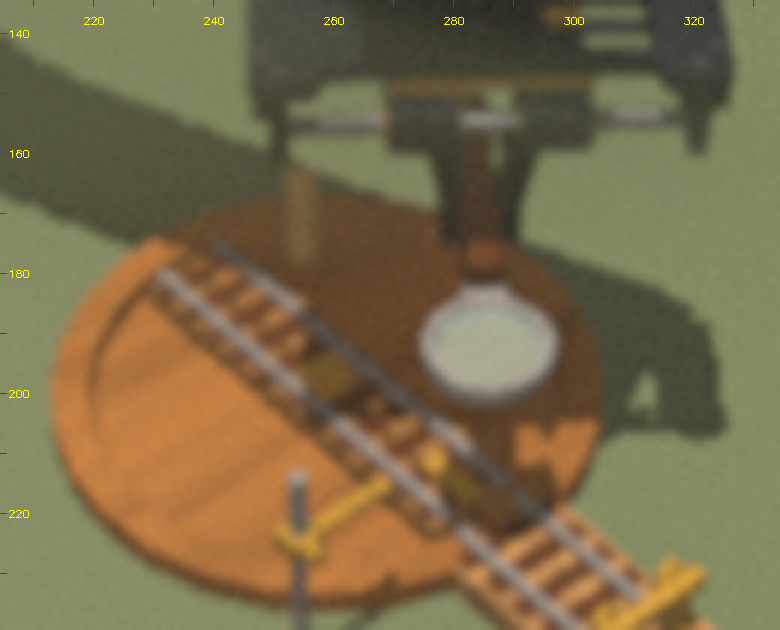

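View pics/w11.png

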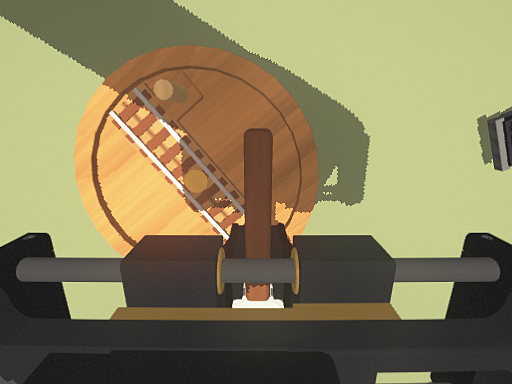

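The scene view shows the lens at about (286,192) and the pointer tip at (269,215), with the bridge and spur rails looking in line. Checking numerically.

Run:
```python
from h import *
s=readout.read_state();S=vision.camera("scene")
R=Ro.from_quat(s["eef_rot"])
L=s["ee_pos"]+R.apply([0,-.0285,-.07]);print("lens pred",L,s["ee_pos"],"proj",proj(S,L))
# ring outline predicted
a=np.linspace(0,2*np.pi,60)
for z in(.005,-.005):
    P=np.array([proj(S,L+np.array([.027*np.cos(t),.027*np.sin(t),z])) for t in a]);print(z,P.min(0),P.max(0))
u=lambda x,y:atz(S,(205+x/6-.4,135+y/6-.4),.02)
for n,p,q in (("bR",(163,275),(440,506)),("sR",(462,536),(575,633)),("bL",(217,245),(520,495)),("sL",(520,498),(640,600))):
    d=u(*q)-u(*p);print(n,u(*p),u(*q),np.degrees(np.arctan2(d[1],d[0])))
crop(S,245,170,90,80,8.5,"s9")
```

```text
lens pred [0.64721828 0.02505794 0.11529714] [0.58607337 0.05914605 0.08680943] proj [286.02992752 192.97818357]
0.005 [274.97378404 183.76404769] [297.21882384 199.57248825]
-0.005 [274.90984695 186.64417512] [297.01790625 202.44998479]
bR [ 0.45052704 -0.02447172  0.02      ] [0.63817593 0.00974332 0.02      ] 10.333529332750382
sR [0.6574146  0.00870384 0.02      ] [0.72620995 0.02028122 0.02      ] 9.552644068464966
bL [0.44574106 0.00696845 0.02      ] [0.65066156 0.04267301 0.02      ] 9.883774827998739
sL [0.65210721 0.04172342 0.02      ] [0.7256647  0.05341504 0.02      ] 9.031347642272651
```

View pics/s9.png

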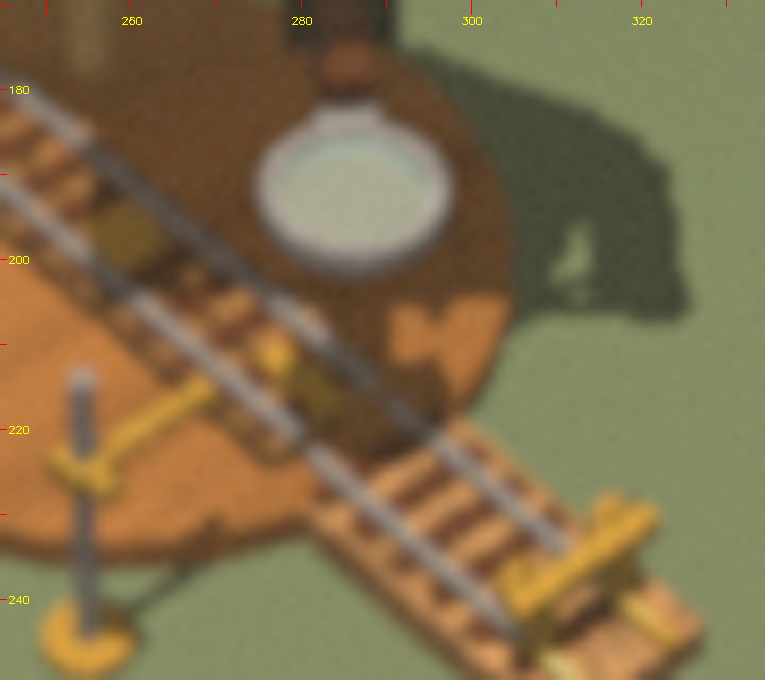

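Run:
```python
from h import *
T=vision.camera("top");S=vision.camera("scene");W=vision.camera("wrist")
for z in (.07,.08,.085,.09,.1,.11): print(z,proj(T,(.6556,-.0325,z)).round(1),proj(S,(.6556,-.0325,z)).round(1),atz(T,(271.6,145.2),z).round(4),atz(S,(269.3,214.8),z).round(4))
crop(T,255,125,60,45,12,"t10");crop(S,240,205,40,45,12,"s10")
import numpy as np
im=cv2.imread("pics/w6.png");cv2.imwrite("pics/w6c.png",cv2.resize(im[0:130,380:512],None,fx=5,fy=5,interpolation=cv2.INTER_CUBIC)[:600])
```

```text
0.07 [271.9 148.5] [267.5 216.7] [ 0.663  -0.0318  0.07  ] [ 0.6525 -0.0256  0.07  ]
0.08 [272.  147.9] [267.6 214. ] [ 0.6615 -0.0314  0.08  ] [ 0.6601 -0.0303  0.08  ]
0.085 [272.1 147.5] [267.6 212.6] [ 0.6608 -0.0312  0.085 ] [ 0.6639 -0.0327  0.085 ]
0.09 [272.2 147.2] [267.6 211.2] [ 0.66   -0.0311  0.09  ] [ 0.6678 -0.0351  0.09  ]
0.1 [272.4 146.5] [267.6 208.4] [ 0.6585 -0.0307  0.1   ] [ 0.6754 -0.0398  0.1   ]
0.11 [272.6 145.9] [267.6 205.5] [ 0.657  -0.0303  0.11  ] [ 0.683  -0.0445  0.11  ]
```

View pics/t10.png

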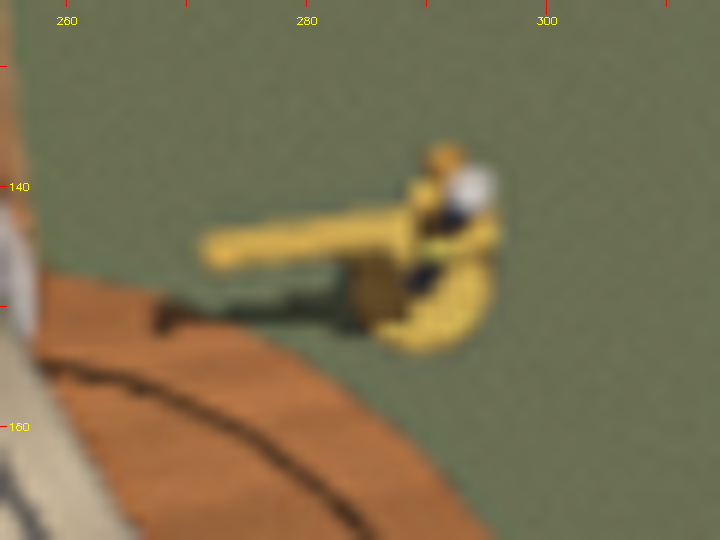

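View pics/s10.png

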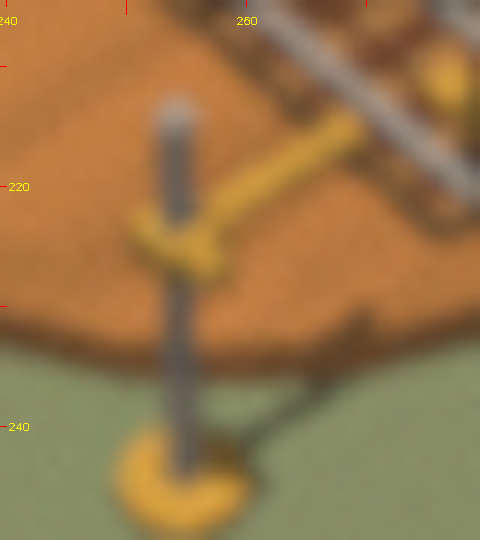

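View pics/w6c.png

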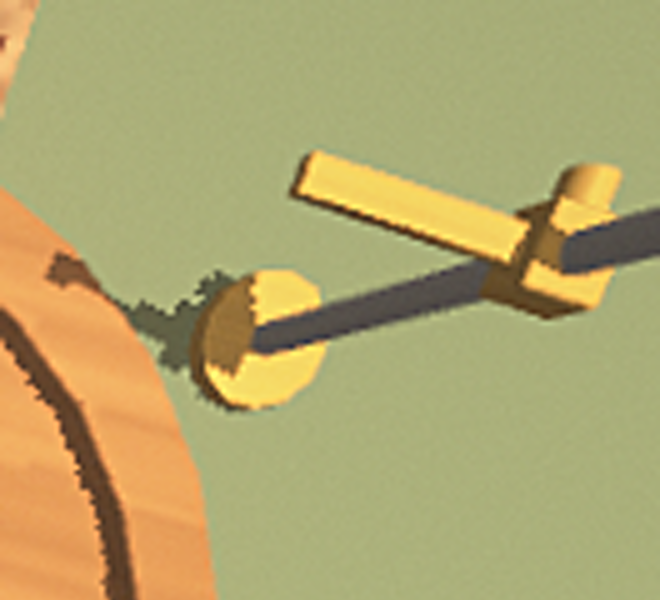

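Run:
```python
from h import *
T=vision.camera("top");S=vision.camera("scene");W=vision.camera("wrist")
s6=dict(ee_pos=np.array([0.46864956,0.04238404,0.1142748]),eef_rot=np.array([.593,-.387,.385,-.592])/np.linalg.norm([.593,-.387,.385,-.592]))
s6b=dict(ee_pos=np.array([0.4698,0.0425,0.1143]),eef_rot=np.array([-0.59198641,0.38676983,-0.38587747,0.59250297]))
print("posttop",tri([ray(T,(293.9,140.2)),ray(S,(254.3,213.3))]))
print("postbase",atz(S,(254.5,243.2),.006),atz(T,(291,148.9),.004))
print("tip TS",tri([ray(T,(271.6,145.2)),ray(S,(269.6,215))]))
for s in (s6,s6b):
    print("cap",atz(W,(312.5,143),.021,s),"tip TW",tri([ray(T,(271.6,145.2)),ray(W,(440.4,34.9),s)]),"SW",tri([ray(S,(269.6,215)),ray(W,(440.4,34.9),s)]),"all",tri([ray(T,(271.6,145.2)),ray(S,(269.6,215)),ray(W,(440.4,34.9),s)]))
# collar heights along post via scene: z of collar mid on post
for v in (222,223,224,225,226):
    o,d=ray(S,(254.4,v)); px=np.array([.667,-.0775]); print(v,[ (o+d*t)[2].round(4) for t in [((px-o[:2])@d[:2])/(d[:2]@d[:2])]])
```

```text
posttop (array([ 0.66774138, -0.07675504,  0.11916408]), [np.float64(0.00047885556819192784), np.float64(0.00047885556819192296)])
postbase [ 0.66616432 -0.07674863  0.006     ] [ 0.66535327 -0.08024091  0.004     ]
tip TS (array([ 0.66160987, -0.03095549,  0.08100628]), [np.float64(0.0005011207836223732), np.float64(0.0005011207836223817)])
cap [0.53674035 0.00902072 0.021     ] tip TW (array([ 0.66057932, -0.03418981,  0.06667149]), [np.float64(0.0037123593912019763), np.float64(0.0037123593912022357)]) SW (array([ 0.65523387, -0.02998553,  0.07496358]), [np.float64(0.0030741795990635733), np.float64(0.0030741795990635954)]) all (array([ 0.65809464, -0.03090616,  0.07605116]), [np.float64(0.004024032805182971), np.float64(0.0025670503254895233), np.float64(0.004980026405603759)])
cap [0.53808159 0.00910837 0.021     ] tip TW (array([ 0.66067103, -0.03384877,  0.06853023]), [np.float64(0.0032520932349955054), np.float64(0.0032520932349956516)]) SW (array([ 0.65603853, -0.03013023,  0.07575423]), [np.float64(0.002768382926262763), np.float64(0.002768382926262822)]) all (array([ 0.65852716, -0.03094576,  0.07669454]), [np.float64(0.003497270654099408), np.float64(0.0023306413803573425), np.float64(0.00439923013601436)])
222 [np.float64(0.088)]
223 [np.float64(0.0844)]
224 [np.float64(0.0808)]
225 [np.float64(0.0771)]
226 [np.float64(0.0735)]
```

The static views put the pointer at about 0.082 m. The wrist view w6 was taken while the arm was still moving, so I'll recover its camera pose by PnP from the track's known geometry and use it as a third view.

Run:
```python
import cv2
im=cv2.imread("pics/w6.png")[0:240,230:440]
k=2.5*1.0
im=cv2.resize(im,None,fx=2.5,fy=2.5,interpolation=cv2.INTER_CUBIC)
for u in range(230,440,20): cv2.putText(im,str(u),(int((u-230)*2.5),10),0,.35,(0,0,255),1);cv2.line(im,(int((u-230+.5)*2.5),12),(int((u-230+.5)*2.5),16),(0,0,255),1)
cv2.imwrite("pics/w6d.png",im)
```

```text
(no output)
```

View pics/w6d.png

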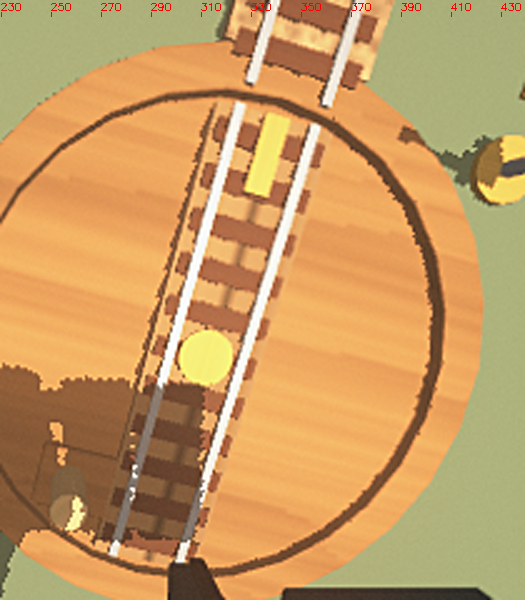

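Run:
```python
from h import *
W=vision.camera("wrist");T=vision.camera("top");S=vision.camera("scene")
for yaw in (9.5,10.2):
  y=np.radians(yaw);Rz=Ro.from_euler('z',y)
  ys=Rz
  pts=[((239,104),(.099,.016,.02)),((316,126),(.099,-.016,.02)),((115,555),(-.099,.016,.02)),((206,357),(0,0,.021)),((68,513),(-.07,.045,.064)),((182,560),(-.099,-.016,.02))]
  uv=np.array([[230+a[0]/2.5-.3,a[1]/2.5-.3] for a,_ in pts]);X=np.array([Rz.apply(b)+[.5437,.0092,0] for _,b in pts])
  M=None
  s=dict(ee_pos=np.array([.469,.0425,.114]),eef_rot=np.array([-0.59198641,0.38676983,-0.38587747,0.59250297]))
  R0,t0=pose(W,s)
  ok,rv,tv=cv2.solvePnP(X,uv,K(W),W["D"],cv2.Rodrigues(R0)[0],t0.reshape(3,1).copy(),True)
  e=cv2.projectPoints(X,rv,tv,K(W),W["D"])[0][:,0]-uv
  C=dict(W);C["R"]=cv2.Rodrigues(rv)[0];C["t"]=tv[:,0];
  print(yaw,"err",np.abs(e).max(),"cam",-C["R"].T@C["t"],-R0.T@t0)
  r3=ray(C,(440.4,34.9))
  print(" TW",tri([ray(T,(271.6,145.2)),r3])," SW",tri([ray(S,(269.6,215)),r3]),"all",tri([ray(T,(271.6,145.2)),ray(S,(269.6,215)),r3])[0])
  print(" base check", atz(C,(230+508/2.5-.3,170/2.5-.3),.004))
```

```text
9.5 err 1.8973430076427178 cam [0.55602136 0.07129619 0.32042527] [0.54048656 0.07385207 0.30901673]
 TW (array([ 0.66006782, -0.03166207,  0.08545861]), [np.float64(0.0007516644134698746), np.float64(0.000751664413470066)])  SW (array([ 0.66172718, -0.03222817,  0.08220189]), [np.float64(0.0015292934682126713), np.float64(0.0015292934682128764)]) all [ 0.66147057 -0.03187843  0.08210889]
 base check [ 0.66535757 -0.07809402  0.004     ]
10.2 err 1.8973430163652267 cam [0.55526182 0.07144208 0.32042527] [0.54048656 0.07385207 0.30901673]
 TW (array([ 0.66085787, -0.03137578,  0.08361108]), [np.float64(0.00013428199412476505), np.float64(0.00013428199412480343)])  SW (array([ 0.66197085, -0.03153368,  0.08187924]), [np.float64(0.0008049064862801603), np.float64(0.0008049064862803075)]) all [ 0.66167224 -0.03143796  0.08175436]
 base check [ 0.66641496 -0.07660121  0.004     ]
```

All views agree on a tip height of 0.082–0.084 m. Lowering 32 mm to put the lens at about 0.083 m.

Request:
arm_command(
  targets=[
    [[0, 0.008, 0, 0, 0, 0], [0, 0.009, 0, 0, 0, 0], [0, 0.009, 0, 0, 0, 0], [0, 0.006, 0, 0, 0, 0], [0, 0, 0, 0, 0, 0], [0, 0, 0, 0, 0, 0], [0, 0, 0, 0, 0, 0], [0, 0, 0, 0, 0, 0]],
  ],
)

```text
time: 15.03
ee_pos: [0.5869, 0.0579, 0.0549]
eef_rot: [0.61, 0.358, -0.357, -0.61]
ft_force: [0.7, -0.8, -1.7]
width: 0.0156
```

Run:
```python
from h import *
s=readout.read_state();S=vision.camera("scene")
R=Ro.from_quat(s["eef_rot"]);print(s["time"],s["ee_pos"],s["width"],s["ft_force"],R.as_matrix()[2])
L=s["ee_pos"]+R.apply([0,-.0285,-.07]);print("lens pred",L)
a=np.linspace(0,2*np.pi,80)
crop(S,240,165,95,85,8,"s12")
im=cv2.imread("pics/s12.png")
for z in(.005,):
    for t in a:
        p=proj(S,L+np.array([.027*np.cos(t),.027*np.sin(t),z])); cv2.circle(im,(int((p[0]-240+.5)*8),int((p[1]-165+.5)*8)),1,(255,0,255),-1)
cv2.imwrite("pics/s12.png",im)
T=vision.camera("top");crop(T,195,90,120,170,3.5,"t12")
cv2.imwrite("pics/sc12.png",S["pixels"]);crop(vision.camera("wrist"),180,100,160,200,3,"w12")
```

```text
15.0333 [0.58693395 0.05790226 0.05487923] 0.015584345984618416 [ 0.73748895 -0.78924112 -1.6604808 ] [ 4.08036507e-04 -9.99999732e-01 -6.07544178e-04]
lens pred [0.64800012 0.02371899 0.08342175]
```

View pics/s12.png

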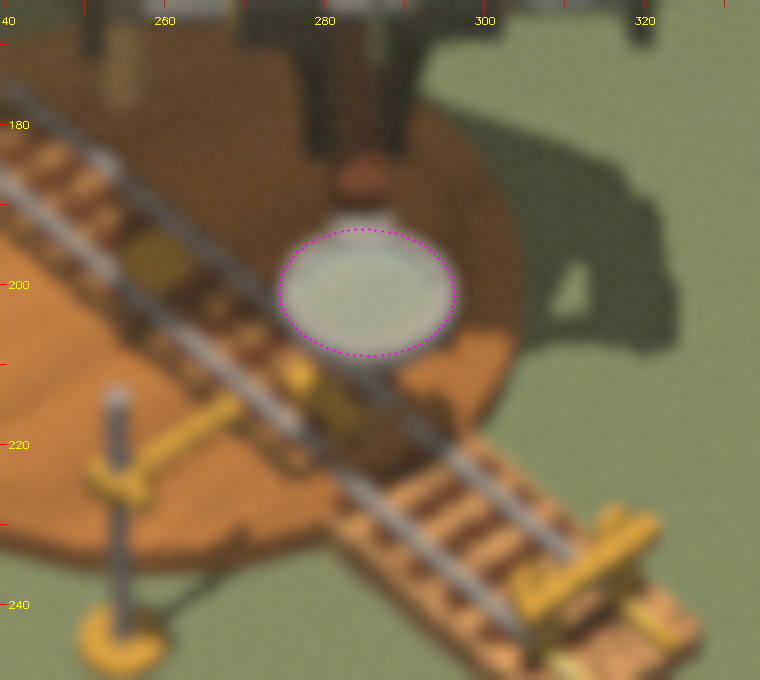

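View pics/sc12.png

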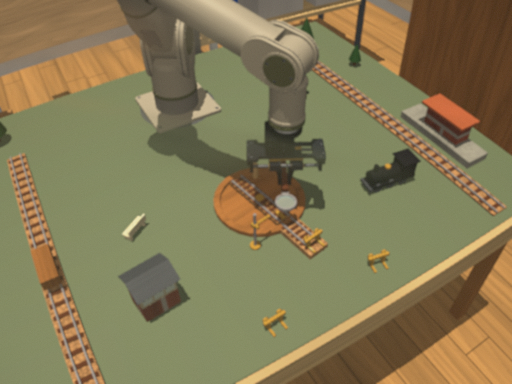

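View pics/w12.png

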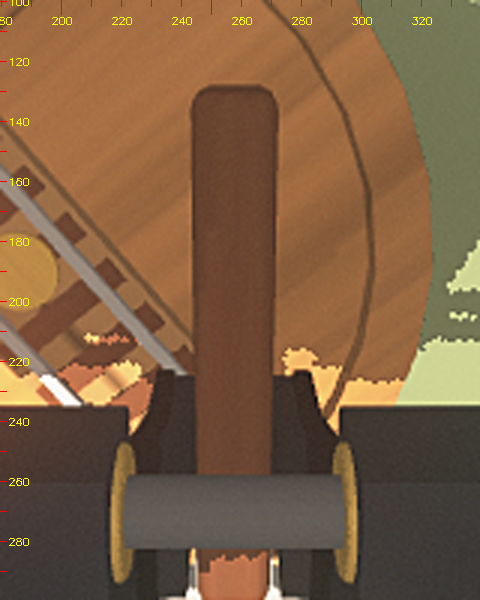

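View pics/t12.png

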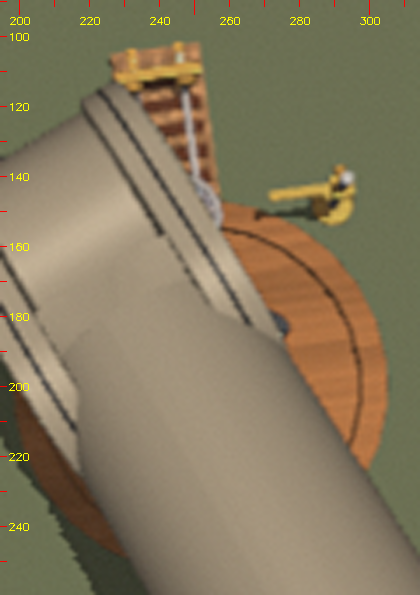

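Request:
arm_command(
  targets=[
    [[0.001, 0, 0.0015, 0, 0, 0], [0, 0, 0, 0, 0, 0], [0, 0, 0, 0, 0, 0], [0, 0, 0, 0, 0, 0], [0, 0, 0, 0, 0, 0], [0, 0, 0, 0, 0, 0], [0, 0, 0, 0, 0, 0], [0, 0, 0, 0, 0, 0]],
  ],
)

```text
time: 15.85
ee_pos: [0.5858, 0.0593, 0.0544]
eef_rot: [0.61, 0.358, -0.358, -0.61]
ft_force: [0.0, 0.4, -1.0]
width: 0.0158
```

Run:
```python
from h import *
s=readout.read_state()
R=Ro.from_quat(s["eef_rot"]);print(s["time"],s["ee_pos"],s["width"],s["ft_force"],np.abs(s["joint_vel"]).max())
L=s["ee_pos"]+R.apply([0,-.0285,-.07]);print("lens",L,"off gap",L[:2]-[.6464,.0258])
print(r.close_job())
```

```text
15.85 [0.58581101 0.05933402 0.05444468] 0.01583442221765724 [ 0.02579908  0.40770167 -0.97857025] 0.0021107010553493653
lens [0.64689285 0.02514706 0.08294924] off gap [ 0.00049285 -0.00065294]
the job is handed in; nothing more can be done
None
```

The job is handed in at 15.9 s. I turned the bridge by its peg, let it go, then picked up the loupe and am holding it level over the rail gap. No verdict was reported, so these are my own last checks:

- **Bridge:** it measured about 1° (0.015 rad) off the spur line after release; the limit is 0.06 rad.
- **Lens position:** computed from the tool pose, it is under 1 mm from the measured rail gap. The predicted ring outline matched the scene picture just before a final nudge of about 2 mm.
- **Lens height:** 0.083 m. Different camera pairs put the pointer tip at 0.082–0.084 m, so the height is good to about 2 mm.
- **Hold:** grip width is 15.8 mm, the arm is at rest, and no contact force was seen apart from the loupe's weight.
- **Bystanders and pointer:** they looked unmoved in the last pictures; I did not measure them again.

Three checks failed or disagreed:

- **First peg grip:** it closed on nothing. Both the scene and wrist views show the real fingertips about 28 mm short of the stated tool point. I allowed for that from then on.
- **Pointer tip place:** it measured about 6 mm further along the spur than straight across from the gap. I used only its height.
- **Wrist view of the gauge:** it was taken while the arm was still moving and first gave a tip height of 0.067–0.076 m. I recovered its camera pose from the track geometry, and it then agreed with the other views.

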